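# Clip the scrubber's snap hook onto the drying rail's eye

### The arm

A 7-joint arm with a two-finger parallel gripper is mounted at the origin on the work surface. World frame = base frame: x ahead of the robot, y to its left, z up, the work surface at z = 0. Lengths are in m, angles in rad, forces in N, time in s.
With the tool pointing down it reaches from about 0.425 to 0.925 m from the base axis. Payload 6.8 kg.
Tool frame: the origin (TCP) lies between the finger pads; the fingertips stand 17 mm ahead of it and the grasp point (between the pads) lies 2 mm behind it; z points along the fingers, x is the direction in which the jaws open and shut, and the axes are right-handed (so a half turn about z gives the same grasp; the last joint's range is limited). The gripper opens to 85 mm and grips with 20 to 120 N. Pads are 22 mm wide; open, the fingers measure 114 mm over their backs; the gripper's body (76 mm by 85 mm) begins 54 mm behind the grasp point. The pads swing forward as they close: fully open they stand 13 mm farther back than shut.
Start: joints at [-1.438, 0.477, 0.022, 1.555, -0.011, 1.109, -0.083], TCP at [0.161, 0.656, 0.227] pointing down, gripper open.
Joint ranges: [-2.96, 2.96], [-0.34, 2.1], [-1.41, 1.46], [0.24, 2.44], [-1.37, 4.51], [0.17, 1.92], [-2.96, 2.96]. Speed limits (rad/s): [2.39, 2.39, 3.14, 3.14, 3.14, 3.14, 3.14].

### API

Orientations are given as a unit quaternion [w, x, y, z].
In Python, from station import readout, read_camera, get_calibration, bot, models gives the robot as it stands.
- The arm moves only by the tool carry_out, never from a script. Its argument "deltas" is a list of rows, each a list of 2 entries, a list of its own where there are three numbers: the shift along the tool's x, y, z in cm, then the turn about the tool's z in degrees. A call has 1 to 10 rows; each row is the pose to reach, as a shift and turn from the pose measured when the call began, along the tool's axes at that moment; what a row does not reach only later rows make up. A row lasts 1/8 s, in which the tool goes at most 62.5 mm and 10.7 degrees, less where a joint would pass 70% of its speed; a pose out of reach is approached as far as the arm can. A call with a gripper value outside its range is refused whole. "hand" is the opening, from 0 (shut) to 1 (fully open), set as the call begins (left out, the last holds). The fingers move at their own pace and stop on an object; "newtons" is the grip in N (left out, the last holds). Time passes only in rows, so rows that repeat a pose let the fingers close. It gives the time, the measured TCP pose, the force and the opening at its end, in the units of the state.
- readout.get_obs(): the state, without advancing time (a new reading comes with each control period).
- read_camera(name): name is "side" or "top" or "wrist"; returns the picture (420x560x3 uint8, red, green, blue); there is no depth.
- get_calibration(name): a dict with "fov_y" (degrees; the focal length in pixels is half the picture's height over the tangent of half this angle, whatever the lens; pixels are square), "cx", "cy" (the principal point, pixels), "D" ([k1, k2, p1, p2, k3] as OpenCV has them; the pictures are not rectified), "world_from_camera" (4x4, takes a point from camera to world coordinates). Camera axes: x right, y down, z forward; pixel columns grow to the right and rows downward; lengths in m; the calibration is good to about 2 mm. A picture is of the moment at which its call begins: read the wrist's pose just before it. get_calibration takes no time and is no camera call; for the wrist camera it gives the pose at the moment of the call.
- bot.hand_in(): hands the job in, once; it reports no verdict.
Trained networks look in the newest picture that a camera, given by its name, has taken for a name from the list of things; names that differ only in an ending like _2 or _b are one class to them, and where a whole thing is asked for, a point or a joint stands for the part that bears it (a point fixed in the world has none). Each returns a list of dicts, best first, with "score" (0 to 1); they miss things now and then, are a little off and sometimes report something else, mostly with a low value. They report only what shows in the picture. A call takes as long as a camera call. They do not tell look-alikes from the thing itself.
- models.spot_in(query, camera): "centre" ([row, column] in pixels, amid what is visible of it).
The state is a dict: "t": time; "q": joint angles; "joint_vel": joint speeds; "joint_torque": joint torques, N m; "eef_pos": TCP position; "tool_rot": TCP orientation; "contact_force": force on the tool from outside, world axes, zero at the start; "torque": the same for the moment, N m; "gripper_width": opening from 0.0 (shut) to 1.0 (fully open).
Only numpy, scipy, OpenCV 4.12 (cv2) and the standard library are available. Lean on these libraries where they do the work, as an engineer would, in place of code of your own. Each camera call takes 0.05 s, during which the arm holds its last target. There are 200 camera calls.

### The job

Hang the green scrubber up to drip-dry: press the sprung gate of its snap hook against the ring eye on the drying rail until the eye's wire is inside the hook and the gate has snapped shut behind it. Then give it a firm but gentle tug on the eye for half a second, about 10 N, to prove that it holds, and leave it hanging there freely and still. The eye is held by a small clamp screw, so never load it with more than 15 N; keep the gripper off the rail and leave the other things where they are.

Things in the scene. Friction and masses are not known exactly. Their poses are not given: they have to be found in the camera images.
- scrubber: Loose green scrubber, 0.15 kg, upright on its bristles. Origin: middle of its underside, z up, x to where the hook's gate faces. All z below are heights over this origin, mm. Head: x -39 to 47, y -28 to 28, top at z 38. Behind stands a flat green handle, x -34 to -12, y -7 to 7, z 38 to 126. Its front face is the spine of a snap hook of 7 mm steel wire lying in the x-z plane.
- grip (a point): Middle of the upper handle, at x -23, y 0, z 105 of the scrubber, axes as the scrubber's. The handle is 14 mm thick here (grip across y) and 22 mm wide along x. The hook's crown stands 31 mm higher.
- seat (a point): Where the centre of the eye's wire lies when it hangs under the crown of the hook's bow: x 0, z 126.5 of the scrubber; underside of the crown at z 129.5, its top at 136.5. The bow runs from the top of the handle over the crown to the nose. Free inside: from the handle's face at x -12 to the nose's inner face at x 6.5.
- nose (a point): Lower end of the hook's nose, at x 10, z 113.5 of the scrubber; 7 mm thick, rounded, inner face at x 6.5. Just under it, with a gap of 2 mm, is the tip of the shut gate. The 6 mm eye wire enters the hook below this point, between nose and hinge. A wire pressing the gate at z 107 gets behind the nose when the gate reads about 0.45 rad.
- gate (a joint): Sprung gate, rad: 0 shut, grows as the tip is pushed in to -x; solid stop at 0.62. Dark rod 5.2 mm thick, hinge at x 10, z 82.5 of the scrubber, tip at z 111.6. Pushed near the tip it takes 3.5 N at first, 8 N at the stop. The wire gets behind the nose (its centre at x below 3.5) only if it pushes above z 103; then lower the scrubber 18 mm: the wire slides up off the tip and the gate shuts.
- rail: Fixed chrome drying rail: 12 mm bar at height 210 between posts at y -170 and 170, white drip tray 14 mm high under it. Origin: middle of its foot on the shelf, under the bar; x away from the robot, y along the bar. A ring eye of 6 mm wire stands out about level to -x from a clamp on the bar's middle. Small empty S-hooks hang at y -120 and 130.
- eye_mark (a point): Mark on the rail for a level eye: 50 mm in front of the bar, height 210, axes as the rail's. Here the eye's 6 mm wire (its centre) has its foremost point, running along the rail's y. But the eye's clamp was set by hand: the real wire sits up to 10 mm higher or lower than this mark (x, y true to 1 mm). Ring 24 mm wide inside, 36 outside; hole begins 3 mm behind the wire. It does not give.
- canister: Bystander: white ceramic canister with hinged lid, 112 mm across, 132 mm high. Origin under its centre.
- spray_bottle: Bystander: coral spray bottle with white head, 74 mm across, 220 mm high. Origin under its centre.
- brush_holder: Bystander: chrome toilet brush holder, 100 mm across, 360 mm high with the brush's handle. Origin under its centre.
- softener: Bystander: pale blue softener bottle, 80 mm across, 210 mm high. Origin under its centre.
- tablet_jar: Bystander: beige jar with white cap, 90 mm across, 130 mm high. Origin under its centre.
- soap_dish: Bystander: white dish with a bar of soap, 115 x 80 mm, 36 mm high. Origin under its centre.
Things that resemble listed ones, but are neither listed nor needed, are in the scene too. Of the things that look like the scrubber, the smallest one is meant.

How it is judged:
By the outcome, as a careful person would: the job done as asked, in the order asked, and still so for the second after the job is handed in, with the robot touching nothing.
It also fails if it takes over 72 s, if anything falls off the work surface, if the arm or the gripper's body presses on something with over 40 N, if the wrist force passes 120 N, or if a joint passes its speed limit or range.

## Working session

There is one attempt and no reset: what is moved stays moved. The work goes in short steps, Python scripts to look and compute and a tool call to move; the robot and the scene stay as the last step left them, time stands still between calls to the robot, and variables do not carry over. Pictures are saved under pics/ and viewed, about 8 in all and at most 12, crops included, and the job is handed in when it is done.

Besides the shell and the picture viewer there is one more tool, called after "Emit:" in YAML: its name, and indented under it one key for each argument. carry_out: Moves the arm, as the interface text tells. Its arguments: {"type":"object","properties":{"deltas":{"type":"array"},"hand":{"type":"number"},"newtons":{"type":"number"}},"required":["deltas"]}

```bash
mkdir -p pics; ls; cat > h.py <<'E'
import numpy as np, cv2
from station import readout, read_camera, get_calibration, bot, models
def K(c):
    f=210/np.tan(np.radians(c['fov_y'])/2); return np.array([[f,0,c['cx']],[0,f,c['cy']],[0,0,1.]])
def ray(c,row,col):
    p=cv2.undistortPoints(np.array([[[col,row]]],float),K(c),np.array(c['D'],float))[0,0]
    T=np.array(c['world_from_camera']); d=T[:3,:3]@np.array([p[0],p[1],1]); return T[:3,3],d/np.linalg.norm(d)
def onz(c,row,col,z):
    o,d=ray(c,row,col); return o+d*(z-o[2])/d[2]
def proj(c,P):
    T=np.linalg.inv(np.array(c['world_from_camera'])); P=np.atleast_2d(np.array(P,float))
    r=cv2.Rodrigues(T[:3,:3])[0]; return cv2.projectPoints(P,r,T[:3,3],K(c),np.array(c['D'],float))[0][:,0,::-1]
def tri(rays):
    A=sum(np.eye(3)-np.outer(d,d) for o,d in rays); b=sum((np.eye(3)-np.outer(d,d))@o for o,d in rays); return np.linalg.solve(A,b)
def save(n,img): cv2.imwrite('pics/'+n+'.png',img[:,:,::-1])
E
python3 - <<'E'
from h import *
np.set_printoptions(precision=3,suppress=True)
print(readout.get_obs())
ims=[]
for n in ('side','top'):
    im=read_camera(n); save(n,im); c=get_calibration(n); print(n,c)
    for q in ('scrubber','rail'):
        for r in models.spot_in(q,n): print(n,q,r)
E
```

```text
pics
{'t': 0.0, 'q': array([-1.438,  0.478,  0.022,  1.556, -0.011,  1.109, -0.083]), 'joint_vel': array([ 0.   , -0.   ,  0.001, -0.003,  0.002, -0.   , -0.001]), 'joint_torque': array([  0.   , -59.646,   1.608, -28.118,   0.012,   0.01 ,  -0.   ]), 'eef_pos': array([0.161, 0.655, 0.226]), 'tool_rot': array([ 0.001,  0.787,  0.617, -0.001]), 'contact_force': array([0.526, 0.283, 0.258]), 'torque': array([-0.006, -0.053,  0.013]), 'gripper_width': 1.0011810857000276}
side {'fov_y': 43.97298434223541, 'cx': 277.2170589294727, 'cy': 213.5558802814543, 'D': array([-0.052,  0.   ,  0.   ,  0.   ,  0.   ]), 'world_from_camera': array([[ 0.721, -0.494,  0.485, -0.312],
       [-0.692, -0.528,  0.492, -0.881],
       [ 0.013, -0.691, -0.723,  1.329],
       [ 0.   ,  0.   ,  0.   ,  1.   ]])}
side scrubber {'centre': [219.7, 163.8], 'score': 0.9}
side scrubber {'centre': [148.8, 255.8], 'score': 0.87}
side scrubber {'centre': [192.6, 194.5], 'score': 0.78}
side rail {'centre': [209.5, 305.3], 'score': 0.88}
side rail {'centre': [190.1, 197.0], 'score': 0.67}
top {'fov_y': 47.594389500541375, 'cx': 273.81132808055173, 'cy': 213.08647986943967, 'D': array([-0.023,  0.   ,  0.   ,  0.   ,  0.   ]), 'world_from_camera': array([[-0.004, -0.991,  0.136,  0.311],
       [-1.   , -0.   , -0.029, -0.032],
       [ 0.029, -0.137, -0.99 ,  1.439],
       [ 0.   ,  0.   ,  0.   ,  1.   ]])}
top scrubber {'centre': [236.1, 157.9], 'score': 0.95}
top scrubber {'centre': [300.3, 164.8], 'score': 0.81}
top rail {'centre': [161.7, 258.3], 'score': 0.9}
```

```bash
python3 -c "
import cv2
a=cv2.imread('pics/side.png');b=cv2.imread('pics/top.png')
cv2.imwrite('pics/s1.png',cv2.resize(a,(800,600)));cv2.imwrite('pics/t1.png',cv2.resize(b,(800,600)))"
```

```text
(no output)
```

View pics/side.png

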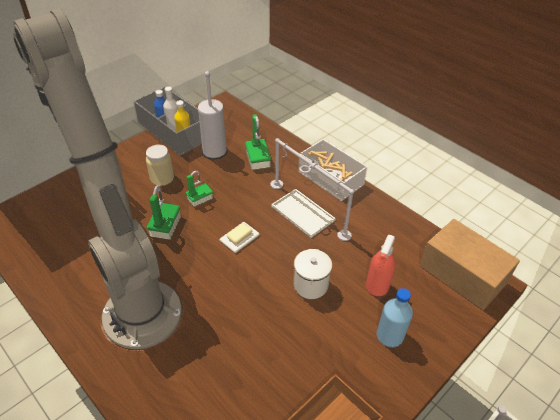

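View pics/top.png

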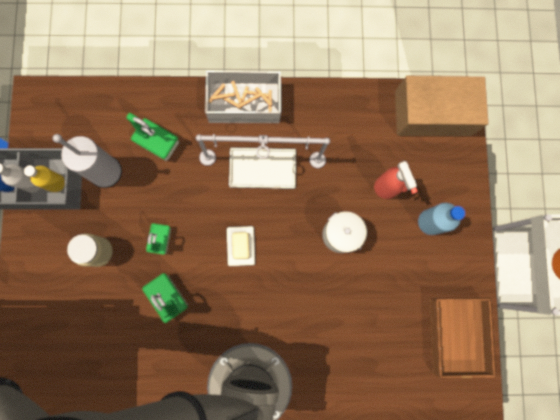

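The side view shows three green scrubbers. The smallest is at side (192,198) / top (238,158). The rail is at side (305,175), with its eye near side (305,168) / top (147,263). I'll enlarge both.

```bash
python3 - <<'E'
from h import *
np.set_printoptions(precision=4,suppress=True)
a=cv2.imread('pics/side.png');b=cv2.imread('pics/top.png')
f=lambda im,r,c,h,w,s:cv2.resize(im[r:r+h,c:c+w],None,fx=s,fy=s,interpolation=cv2.INTER_CUBIC)
o=np.vstack([np.hstack([f(a,160,170,50,50,6),f(b,215,135,50,50,6)]),np.hstack([f(a,140,265,50,50,6),f(b,120,238,50,50,6)])])
cv2.imwrite('pics/crop1.png',o)
cs,ct=get_calibration('side'),get_calibration('top')
print('eye?',onz(ct,150,263,.21),onz(cs,169,305,.21))
# posts feet
print('feet',onz(ct,157,207,0),onz(ct,160,318,0),onz(cs,184,277,0),onz(cs,236,345,0))
print('bar', onz(ct,138,198,.21),onz(ct,141,328,.21))
hsv=cv2.cvtColor(b,cv2.COLOR_BGR2HSV)
m=cv2.inRange(hsv,(45,100,40),(80,255,255)); n,l,st,ce=cv2.connectedComponentsWithStats(m)
for i in range(1,n):
    if st[i,4]>30: print(st[i],ce[i][::-1],cv2.minAreaRect(np.argwhere(l==i).astype(np.float32)[:,::-1].copy()),onz(ct,ce[i][1],ce[i][0],.035))
E
```

```text
eye? [ 0.6495 -0.0403  0.21  ] [ 0.6447 -0.036   0.21  ]
feet [0.6844 0.1314 0.    ] [ 0.6761 -0.2127  0.    ] [0.6865 0.135  0.    ] [ 0.6766 -0.21    0.    ]
bar [0.6817 0.1322 0.21  ] [ 0.6751 -0.214   0.21  ]
[ 127  113   51   46 1017] [137.8751 152.9951] ((147.58822631835938, 134.35293579101562), (55.22254180908203, 26.7537784576416), 30.963754653930664) [0.7344 0.2914 0.035 ]
[146 223  24  31 479] [238.3382 158.5908] ((157.57162475585938, 238.40985107421875), (19.519493103027344, 30.129032135009766), 11.888657569885254) [0.4297 0.2655 0.035 ]
[ 142  273   45   50 1057] [296.912  165.4929] ((164.30767822265625, 297.4615173339844), (43.26661682128906, 29.399110794067383), 56.3099365234375) [0.2598 0.2409 0.035 ]
```

View pics/crop1.png

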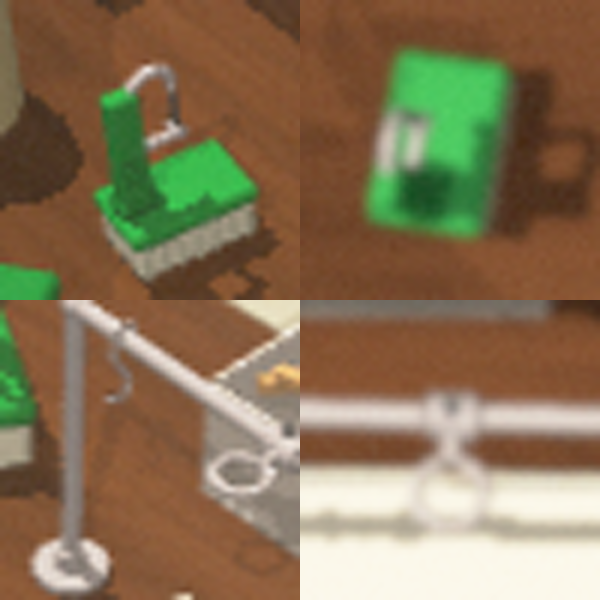

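Emit:
carry_out:
  deltas:
    - [[-2, 2, -1], 0]
    - [[-6, 6, -2], 0]
    - [[-11, 11, -3], -1]
    - [[-16, 16.5, -4], -2]
    - [[-21, 21.5, -4], -3]
    - [[-26, 27, -4], -4]
    - [[-30, 31, -4], -4]
    - [[-31.7, 32.7, -4], -4]
    - [[-31.7, 32.7, -4], -4]
  hand: 1

```text
t: 1.42
eef_pos: [0.4055, 0.2649, 0.267]
tool_rot: [0.001, 0.768, 0.641, 0.0]
contact_force: [-1.2, 0.4, -0.1]
gripper_width: 0.999
```

```bash
python3 - <<'E'
from h import *
np.set_printoptions(precision=4,suppress=True)
print(readout.get_obs())
for n in ('wrist','side','top'):
    im=read_camera(n); save(n+'2',im)
    print([ (r['centre'],r['score']) for r in models.spot_in('scrubber',n)],[ (r['centre'],r['score']) for r in models.spot_in('gate',n)])
c=get_calibration('wrist'); print(c)
print(proj(c,[[.403,.27,.105],[.43,.265,.038],[.427,.267,.1365]]))
E
```

```text
{'t': 1.425, 'q': array([-0.9133,  0.1146,  0.2242,  1.9616, -0.0273,  1.0683,  0.7134]), 'joint_vel': array([-0.0498,  0.0159, -0.0897, -0.0189, -0.0287, -0.0056, -0.0441]), 'joint_torque': array([  2.0154, -34.6826,   2.8011, -27.1946,   0.3614,   0.0702,
         0.5188]), 'eef_pos': array([0.4055, 0.2649, 0.267 ]), 'tool_rot': array([0.0008, 0.7678, 0.6407, 0.    ]), 'contact_force': array([-1.1551,  0.3977, -0.0536]), 'torque': array([0.0178, 0.0298, 0.0415]), 'gripper_width': 0.999146136428135}
[([371.5, 341.3], 0.95), ([44.5, 240.4], 0.83), ([194.5, 290.5], 0.7)] []
[([218.3, 164.5], 0.96), ([194.6, 193.9], 0.58)] []
[([234.1, 159.4], 0.86), ([139.4, 150.4], 0.78), ([296.0, 170.2], 0.64)] []
{'fov_y': 65.28750767024728, 'cx': 283.08115222922106, 'cy': 213.14845357187076, 'D': array([0.0249, 0.    , 0.    , 0.    , 0.    ]), 'world_from_camera': array([[ 0.1685,  0.9382,  0.3022,  0.3247],
       [ 0.9857, -0.1601, -0.0526,  0.2847],
       [-0.0009,  0.3067, -0.9518,  0.4135],
       [ 0.    ,  0.    ,  0.    ,  1.    ]])}
[[193.7941 282.0502]
 [202.064  281.9744]
 [228.5476 283.1437]]
```

View pics/wrist2.png

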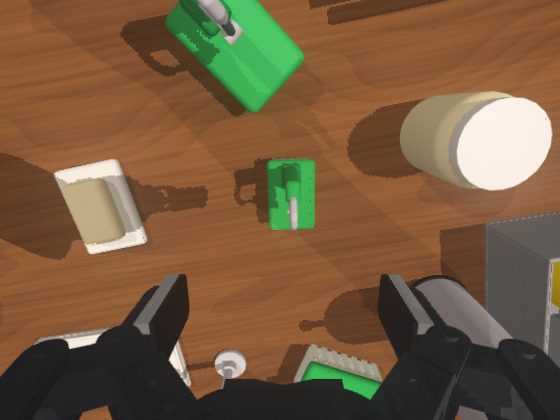

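The wrist view shows the small scrubber at (195,291), its hook front towards the image bottom, and nearly square with the tool. I'll fit its pose from the green silhouettes.

```bash
cat >> h.py <<'E'
from scipy.optimize import minimize
def box(x0,x1,y0,y1,z0,z1): return np.array([[x,y,z] for x in(x0,x1) for y in (y0,y1) for z in(z0,z1)])/1e3
def sil(c,p,zb,s=4):
    ca,sa=np.cos(p[2]),np.sin(p[2]); R=np.array([[ca,-sa,0],[sa,ca,0],[0,0,1]])
    m=np.zeros((420*s,560*s),np.uint8)
    for b in (box(-39,47,-28,28,zb,38),box(-34,-12,-7,7,38,126)):
        q=proj(c,b@R.T+[p[0],p[1],0])[:,::-1]*s+s/2-.5
        cv2.fillConvexPoly(m,cv2.convexHull(q.astype(np.float32)).astype(np.int32),255)
    return cv2.resize(m,(560,420),interpolation=cv2.INTER_AREA)/255.
def green(im,c,p):
    hsv=cv2.cvtColor(im,cv2.COLOR_RGB2HSV); m=cv2.inRange(hsv,(45,100,20),(80,255,255))
    roi=cv2.dilate((sil(c,p,0)>0).astype(np.uint8),np.ones((15,15))); return (m>0)*roi
E
python3 - <<'E'
from h import *
p0=[.426,.266,-.17]
for n in ('wrist','side','top'):
    im=cv2.imread(f'pics/{n}2.png')[:,:,::-1].copy(); c=get_calibration(n); g=green(im,c,p0).astype(float)
    best=None
    for zb in (15,20,25):
        f=lambda p:np.abs(sil(c,p,zb)-g).sum()
        r=minimize(f,p0,method='Nelder-Mead',options=dict(initial_simplex=np.array([p0,[.436,.266,-.17],[.426,.276,-.17],[.426,.266,-.07]]),xatol=1e-4,fatol=.1))
        print(n,zb,r.x.round(4),round(r.fun,1),g.sum())
E
```

```text
wrist 15 [ 0.4234  0.2766 -0.1367] 599.2 2876.0
wrist 20 [ 0.4219  0.2763 -0.1435] 574.0 2876.0
wrist 25 [ 0.4203  0.2766 -0.1273] 556.2 2876.0
side 15 [ 0.4269  0.2766 -0.256 ] 132.5 363.0
side 20 [ 0.4269  0.2767 -0.2549] 107.7 363.0
side 25 [ 0.4257  0.2728 -0.1142] 79.8 363.0
top 15 [ 0.4258  0.2701 -0.1196] 208.3 413.0
top 20 [ 0.4254  0.2694 -0.1652] 199.7 413.0
top 25 [ 0.4256  0.2685 -0.1611] 190.7 413.0
```

```bash
python3 - <<'E'
from h import *
p0=[.424,.272,-.15]; out=[]
im=read_camera('wrist'); print(readout.get_obs()['eef_pos'])
save('wrist3',im)
for n,im in (('wrist',im),('top',cv2.imread('pics/top2.png')[:,:,::-1].copy())):
    c=get_calibration(n); g=green(im,c,p0).astype(float); zb=22
    f=lambda p:np.abs(sil(c,p,zb)-g).sum()
    r=minimize(f,p0,method='Nelder-Mead',options=dict(initial_simplex=np.array([p0,[.436,.266,-.17],[.426,.276,-.17],[.426,.266,-.07]]),xatol=1e-4,fatol=.1))
    print(n,r.x.round(4),r.fun)
    s=(sil(c,r.x,zb)*255).astype(np.uint8)
    cnt=lambda m,col,v:cv2.drawContours(v,[k*6+3 for k in cv2.findContours(m,0,2)[0]],-1,col,1)
    v=cv2.resize(im,None,fx=6,fy=6,interpolation=cv2.INTER_CUBIC)
    cnt((s>127).astype(np.uint8),(255,0,0),v); cnt((g>0).astype(np.uint8),(0,0,255),v)
    q=proj(c,[[r.x[0],r.x[1],.06]])[0].astype(int)*6
    out.append(v[q[0]-280:q[0]+280,q[1]-190:q[1]+190])
save('fit',np.hstack(out))
E
```

```text
[0.40251098 0.27015882 0.2665637 ]
wrist [ 0.4255  0.2712 -0.1521] 502.8745098039215
top [ 0.4261  0.2695 -0.1203] 198.9843137254902
```

View pics/fit.png

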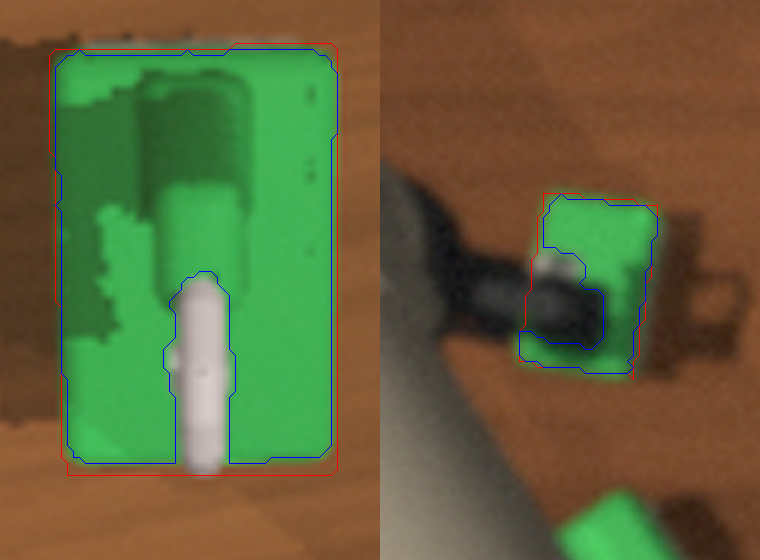

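The red outline fits well: scrubber origin (0.4257, 0.2707), yaw −0.15. Now I'll descend on the handle.

Emit:
carry_out:
  deltas:
    - [[0.4, 0, 2], -2]
    - [[0.4, 0, 6], -2]
    - [[0.4, 0, 10], -2]
    - [[0.4, 0, 13], -2]
    - [[0.4, 0, 15], -2]
    - [[0.4, 0, 16.2], -2]
    - [[0.4, 0, 16.3], -2]
    - [[0.4, 0, 16.3], -2]

```text
t: 2.92
eef_pos: [0.4036, 0.2744, 0.1042]
tool_rot: [0.0, 0.753, 0.658, 0.0]
contact_force: [-0.1, -0.9, 0.1]
gripper_width: 1.0
```

Emit:
carry_out:
  deltas:
    - [[0, 0, 0], 0]
    - [[0, 0, 0], 0]
    - [[0, 0, 0], 0]
    - [[0, 0, 0], 0]
    - [[0, 0, 0], 0]
    - [[0, 0, 0], 0]
  hand: 0
  newtons: 60

```text
t: 3.68
eef_pos: [0.4037, 0.2743, 0.1045]
tool_rot: [0.0, 0.753, 0.658, 0.0]
contact_force: [-0.9, -1.4, 4.8]
gripper_width: 0.146
```

Emit:
carry_out:
  deltas:
    - [[0, 0, -1], 0]
    - [[0, 0, -4], 0]
    - [[-1, 0.6, -8], 0]
    - [[-5, 3, -10], -1]
    - [[-10, 6, -10], -3]
    - [[-15, 9.2, -10], -4]
    - [[-20, 12.4, -10], -6]
    - [[-25, 15.5, -10], -6.4]
    - [[-28.5, 17.7, -10], -6.4]
    - [[-29.3, 18.2, -10], -6.4]

```text
t: 4.92
eef_pos: [0.545, -0.044, 0.2048]
tool_rot: [0.001, 0.717, 0.697, -0.0]
contact_force: [-0.4, -0.3, -1.4]
gripper_width: 0.15
```

Emit:
carry_out:
  deltas:
    - [[0, 0, 0], 0]
    - [[0, 0, 0], 0]

```text
t: 5.18
eef_pos: [0.5446, -0.0425, 0.2047]
tool_rot: [0.0, 0.716, 0.698, -0.0]
contact_force: [0.3, 0.5, -1.1]
gripper_width: 0.149
```

```bash
python3 - <<'E'
from h import *
np.set_printoptions(precision=4,suppress=True)
s=readout.get_obs(); print(s['eef_pos'],s['tool_rot'],s['contact_force'],s['gripper_width'],s['joint_vel'])
for n in ('wrist','side','top'):
    im=read_camera(n); save(n+'4',im)
c=get_calibration('wrist'); print(proj(c,[[.63,-.04,.21],[.63,-.04,.22],[.63,-.04,.2]]))
c=get_calibration('side');t=np.array(s['eef_pos']); q=proj(c,[[.6,-.04,.2]])[0].astype(int); print(q)
a=cv2.imread('pics/wrist4.png'); b=cv2.imread('pics/side4.png')
b=cv2.resize(b[q[0]-35:q[0]+35,q[1]-40:q[1]+40],(480,420),interpolation=cv2.INTER_CUBIC)
o=np.hstack([a[:,130:450],b]);cv2.imwrite('pics/c4.png',o)
E
```

```text
[ 0.5446 -0.0425  0.2047] [ 0.0003  0.7163  0.6977 -0.    ] [ 0.3295  0.5178 -1.1282] 0.1494862776431217 [-0.0089 -0.0022 -0.0045  0.0009 -0.0008 -0.0019  0.003 ]
[[414.3346 289.7771]
 [431.3561 290.136 ]
 [399.0411 289.4549]]
[178 296]
```

View pics/c4.png

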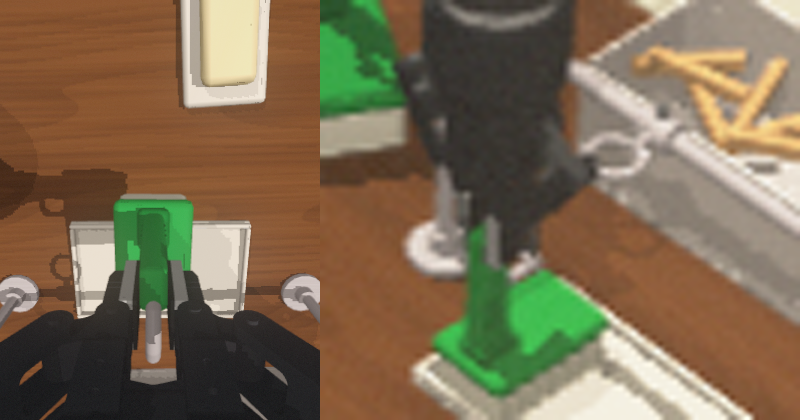

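The scrubber is held well, but the gripper hides the eye in the wrist view. I'll raise it and take two sidestepped wrist views to measure the eye's height relative to the bar.

Emit:
carry_out:
  deltas:
    - [[0, 0, -3], 0]
    - [[0, 0, -8], 0]
    - [[1, 0, -13], 0]
    - [[5, 1, -15.5], 0]
    - [[9, 3, -15.5], 0]
    - [[12, 4, -15.5], 0]
    - [[12, 4, -15.5], 0]
    - [[12, 4, -15.5], 0]
    - [[12, 4, -15.5], 0]

```text
t: 6.45
eef_pos: [0.5874, 0.0753, 0.3599]
tool_rot: [0.001, 0.717, 0.697, 0.0]
contact_force: [0.7, -0.7, -1.5]
gripper_width: 0.144
```

```bash
python3 - <<'E'
from h import *
s=readout.get_obs(); print(s['eef_pos'],s['joint_vel'].round(3))
im=read_camera('wrist'); np.save('cA.npy',get_calibration('wrist'),allow_pickle=True); save('wA',im)
print(proj(get_calibration('wrist'),[[.63,-.04,.21]]))
E
```

```text
[0.58740022 0.07529309 0.35992543] [ 0.005 -0.    -0.002 -0.004 -0.003 -0.001  0.   ]
[[241.17050534 165.24893992]]
```

Emit:
carry_out:
  deltas:
    - [[-3, 0, 0], 0]
    - [[-8, 0, 0], 0]
    - [[-14, 0, 0], 0]
    - [[-19, 0, 0], 0]
    - [[-23, 0, 0], 0]
    - [[-24, 0, 0], 0]
    - [[-24, 0, 0], 0]
    - [[-24, 0, 0], 0]
    - [[-24, 0, 0], 0]

```text
t: 7.62
eef_pos: [0.5812, -0.1629, 0.36]
tool_rot: [0.0, 0.716, 0.698, 0.0]
contact_force: [-0.9, -0.1, -1.7]
gripper_width: 0.145
```

```bash
python3 - <<'E'
from h import *
s=readout.get_obs(); print(s['eef_pos'],s['joint_vel'].round(3))
im=read_camera('wrist'); np.save('cB.npy',get_calibration('wrist'),allow_pickle=True); save('wB',im)
o=[]
for n in 'AB':
    c=np.load(f'c{n}.npy',allow_pickle=True).item(); q=proj(c,[[.65,-.04,.21]])[0].astype(int); print(n,q)
    im=cv2.imread(f'pics/w{n}.png'); r0,c0=max(0,min(q[0]-40,320)),max(0,min(q[1]-50,460)); print('org',r0,c0)
    o.append(cv2.resize(im[r0:r0+100,c0:c0+100],(400,400),interpolation=cv2.INTER_CUBIC))
cv2.imwrite('pics/AB.png',np.hstack(o))
E
```

```text
[ 0.5812021  -0.1628942   0.36004613] [ 0.001  0.002  0.007 -0.001  0.002 -0.001  0.003]
A [259 168]
org 219 118
B [259 407]
org 219 357
```

View pics/AB.png

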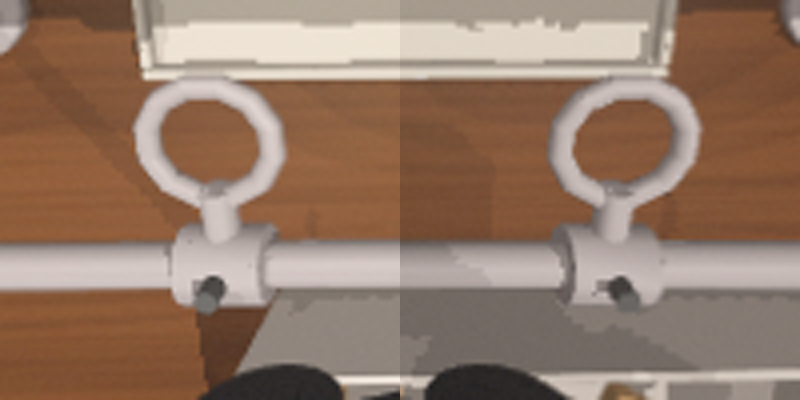

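Both views show the ring clearly. In the crops its centre is at A (210,142) and B (224,142), and the bar is at row 267. I'll fit a torus of the known size jointly in both views.

```bash
cat > eye.py <<'E'
from h import *
S=4
def torus(c,p):
    cx,y,z,th=p; a=np.linspace(0,2*np.pi,60,endpoint=False); out=[]
    rr=.003
    m=np.zeros((420*S,560*S),np.uint8)
    P=np.array([cx,y,z])+.015*(np.outer(np.cos(a),[np.cos(th),0,np.sin(th)])+np.outer(np.sin(a),[0,1,0]))
    q=proj(c,P)[:,::-1]*S+S/2-.5
    T=np.linalg.inv(c['world_from_camera']); d=(P@T[:3,:3].T+T[:3,3])[:,2]
    r=K(c)[0,0]*rr/d*S
    for i in range(60):
        t=q[(i+1)%60]-q[i-1]; nrm=np.array([-t[1],t[0]])/np.linalg.norm(t); j=(i+1)%60
        t2=q[(j+1)%60]-q[i]; n2=np.array([-t2[1],t2[0]])/np.linalg.norm(t2)
        cv2.fillConvexPoly(m,np.round(np.array([q[i]+nrm*r[i],q[j]+n2*r[j],q[j]-n2*r[j],q[i]-nrm*r[i]])*16).astype(np.int32),255,shift=4)
    return cv2.resize(m,(560,420),interpolation=cv2.INTER_AREA)/255.
V=[]
for n,o in (('A',(219,118)),('B',(219,357))):
    c=np.load(f'c{n}.npy',allow_pickle=True).item(); im=cv2.imread(f'pics/w{n}.png')
    sat=cv2.cvtColor(im,cv2.COLOR_BGR2HSV)[:,:,1].astype(float)
    g=np.clip((120-sat)/80,0,1)
    roi=np.zeros((420,560)); r0=o[0]+21; c0=o[1]+(28 if n=='A' else 32); roi[r0:o[0]+44,c0:c0+50]=1
    V.append((c,g,roi))
f=lambda p:sum((np.abs(torus(c,p)-g)*roi).sum() for c,g,roi in V)
for p0 in ([.645,-.04,.21,0],[.645,-.04,.217,.3],[.645,-.04,.203,-.2]):
    p0=np.array(p0); sx=np.vstack([p0,p0+np.diag([.006,.006,.01,.3])])
    r=minimize(f,p0,method='Nelder-Mead',options=dict(initial_simplex=sx,xatol=1e-5,fatol=.01,maxiter=600))
    p=r.x; w=p[:3]-.015*np.array([np.cos(p[3]),0,np.sin(p[3])]); print(p.round(4),round(r.fun,2),'front wire',w.round(4))
c,g,roi=V[0]; print(sum(roi.sum() for _,_,roi in V))
for (c,g,roi),cols,row in zip(V,((130,142),(450,455)),(285.6,285.6)): print('bar',[onz(c,row,k,.21).round(4) for k in cols])
E
python3 eye.py
```

```text
[ 0.6431 -0.0367  0.2112 -0.0321] 62.56 front wire [ 0.6281 -0.0367  0.2117]
[ 0.643  -0.0367  0.2114 -0.0489] 64.68 front wire [ 0.628  -0.0367  0.2121]
[ 0.6431 -0.0367  0.2112 -0.0258] 62.73 front wire [ 0.6281 -0.0367  0.2116]
2300.0
bar [array([ 0.6777, -0.0822,  0.21  ]), array([ 0.6781, -0.0701,  0.21  ])]
bar [array([0.6798, 0.005 , 0.21  ]), array([0.6799, 0.01  , 0.21  ])]
```

The eye's front wire is at about (0.628, −0.037, 0.2117), which agrees with the bar 50 mm behind it. I'll go to a standoff in front: back off first, then down.

Emit:
carry_out:
  deltas:
    - [[2, -2, 0], 0]
    - [[6, -4.5, 0], 0]
    - [[10, -5.4, 0], 0]
    - [[12.7, -5.4, 2], 0]
    - [[12.7, -5.4, 6], 0]
    - [[12.7, -5.4, 10], 0]
    - [[12.7, -5.4, 13.5], 0]
    - [[12.7, -5.4, 15.1], 0]
    - [[12.7, -5.4, 15.1], 0]
    - [[12.7, -5.4, 15.1], 0]

```text
t: 8.93
eef_pos: [0.5317, -0.0348, 0.2105]
tool_rot: [0.001, 0.716, 0.698, 0.001]
contact_force: [0.9, 0.4, -2.0]
gripper_width: 0.15
```

Emit:
carry_out:
  deltas:
    - [[0, 0, 0], 0]
    - [[0, 0, 0], 0]
    - [[0, 0, 0], 0]

```text
t: 9.3
eef_pos: [0.5318, -0.0348, 0.2108]
tool_rot: [0.001, 0.716, 0.698, 0.001]
contact_force: [-0.8, 0.5, -1.2]
gripper_width: 0.147
```

```bash
python3 - <<'E'
from h import *
np.set_printoptions(precision=4,suppress=True)
s=readout.get_obs(); print(s['eef_pos'],s['tool_rot'],s['contact_force'],s['gripper_width'])
from scipy.spatial.transform import Rotation as Ro
q=s['tool_rot'];R=Ro.from_quat([q[1],q[2],q[3],q[0]]).as_matrix();print(R.T)
E
```

```text
[ 0.5318 -0.0348  0.2108] [0.0013 0.716  0.6981 0.0015] [-0.8302  0.5249 -1.1607] 0.14681950243579878
[[ 0.0254  0.9997  0.0003]
 [ 0.9997 -0.0254  0.004 ]
 [ 0.004   0.0002 -1.    ]]
```

Emit:
carry_out:
  deltas:
    - [[0, 0.8, 0.1], 0]
    - [[0, 2, 0.17], 0]
    - [[0, 3.4, 0.18], 0]
    - [[0, 4.5, 0.18], 0]
    - [[0, 5.2, 0.18], 0]
    - [[0, 5.2, 0.18], 0]
    - [[0, 5.2, 0.18], 0]
    - [[0, 5.2, 0.18], 0]

```text
t: 10.3
eef_pos: [0.5835, -0.0362, 0.2093]
tool_rot: [0.001, 0.716, 0.698, 0.002]
contact_force: [0.7, -0.8, -1.1]
gripper_width: 0.147
```

```bash
python3 - <<'E'
from h import *
np.set_printoptions(precision=4,suppress=True)
s=readout.get_obs(); print(s['eef_pos'],s['tool_rot'],s['contact_force'],s['torque'])
o=[]
for n,w in (('side',40),('wrist',0),('top',40)):
    im=read_camera(n); save(n+'5',im); c=get_calibration(n); q=proj(c,[[.628,-.037,.2117],[s['eef_pos'][0]+.0323,-.037,s['eef_pos'][2]+.009]]);print(n,q)
    if n=='side':
        k=q[0].astype(int); o.append(cv2.resize(im[k[0]-35:k[0]+35,k[1]-50:k[1]+20],(560,560),interpolation=cv2.INTER_CUBIC)); print(k[0]-35,k[1]-50)
save('s5',o[0])
E
```

```text
[ 0.5835 -0.0362  0.2093] [0.0012 0.7161 0.698  0.0015] [ 0.6617 -0.7883 -1.1113] [0.0134 0.0352 0.0592]
side [[171.0828 301.6491]
 [171.2766 299.0814]]
136 251
wrist [[350.0398 281.723 ]
 [339.205  281.0259]]
top [[157.7383 261.7692]
 [161.6487 261.7805]]
```

View pics/s5.png

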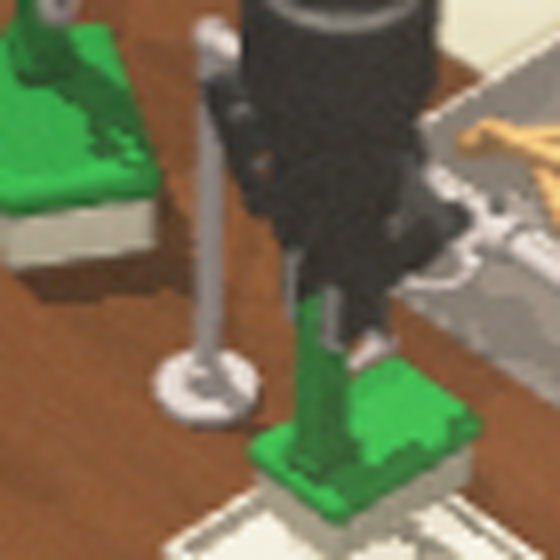

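The side view shows the hook at a standoff just in front of the ring, with the scrubber upright. I'll advance slowly while watching the force.

Emit:
carry_out:
  deltas:
    - [[0, 0.2, 0], 0]
    - [[0, 0.4, 0], 0]
    - [[0, 0.6, 0], 0]
    - [[0, 0.7, 0], 0]
    - [[0, 0.7, 0], 0]

```text
t: 11.08
eef_pos: [0.5907, -0.0363, 0.2093]
tool_rot: [0.001, 0.716, 0.698, 0.002]
contact_force: [0.8, 0.2, -0.6]
gripper_width: 0.145
```

Emit:
carry_out:
  deltas:
    - [[0, 0.1, 0], 0]
    - [[0, 0.2, 0], 0]
    - [[0, 0.2, 0], 0]

```text
t: 11.45
eef_pos: [0.592, -0.0363, 0.2091]
tool_rot: [0.001, 0.716, 0.698, 0.001]
contact_force: [-3.5, 0.9, -0.1]
gripper_width: 0.145
```

Emit:
carry_out:
  deltas:
    - [[0, 0.1, 0], 0]
    - [[0, 0.2, 0], 0]
    - [[0, 0.2, 0], 0]

```text
t: 11.82
eef_pos: [0.5939, -0.0364, 0.209]
tool_rot: [0.001, 0.716, 0.698, 0.001]
contact_force: [-3.3, 0.5, -0.2]
gripper_width: 0.143
```

Contact came where predicted, at about 3.5 N and soft, so this is the gate. Continuing.

Emit:
carry_out:
  deltas:
    - [[0, 0.15, 0], 0]
    - [[0, 0.3, 0], 0]
    - [[0, 0.4, 0], 0]
    - [[0, 0.4, 0], 0]

```text
t: 12.32
eef_pos: [0.5976, -0.0366, 0.2088]
tool_rot: [0.0, 0.716, 0.698, 0.001]
contact_force: [-4.5, 0.2, -0.9]
gripper_width: 0.146
```

Emit:
carry_out:
  deltas:
    - [[0, 0.15, 0], 0]
    - [[0, 0.3, 0], 0]
    - [[0, 0.4, 0], 0]
    - [[0, 0.4, 0], 0]

```text
t: 12.82
eef_pos: [0.6009, -0.0367, 0.2082]
tool_rot: [-0.0, 0.716, 0.698, -0.0]
contact_force: [-5.9, 0.3, -1.3]
gripper_width: 0.147
```

Emit:
carry_out:
  deltas:
    - [[0, 0.1, 0], 0]
    - [[0, 0.2, 0], 0]
    - [[0, 0.2, 0], 0]

```text
t: 13.2
eef_pos: [0.6021, -0.0368, 0.2075]
tool_rot: [-0.001, 0.716, 0.698, -0.001]
contact_force: [-5.8, -0.5, -1.8]
gripper_width: 0.149
```

Emit:
carry_out:
  deltas:
    - [[0, 0.1, -0.05], 0]
    - [[0, 0.2, -0.1], 0]
    - [[0, 0.25, -0.1], 0]
    - [[0, 0.25, -0.1], 0]

```text
t: 13.7
eef_pos: [0.6036, -0.0368, 0.2077]
tool_rot: [-0.002, 0.716, 0.698, -0.002]
contact_force: [-5.4, -0.3, -2.4]
gripper_width: 0.142
```

Emit:
carry_out:
  deltas:
    - [[0, 0.1, -0.05], 0]
    - [[0, 0.2, -0.05], 0]
    - [[0, 0.2, -0.05], 0]

```text
t: 14.08
eef_pos: [0.6046, -0.0368, 0.2071]
tool_rot: [-0.003, 0.716, 0.698, -0.003]
contact_force: [-4.2, -0.1, -5.5]
gripper_width: 0.148
```

The forces match the wire on a gate deflected about 0.5 rad. Now I'll lower the scrubber so the wire slides up off the gate tip.

Emit:
carry_out:
  deltas:
    - [[0, 0.1, 0.1], 0]
    - [[0, 0.15, 0.3], 0]
    - [[0, 0.15, 0.5], 0]
    - [[0, 0.15, 0.5], 0]

```text
t: 14.58
eef_pos: [0.6071, -0.0368, 0.2026]
tool_rot: [-0.002, 0.716, 0.698, -0.002]
contact_force: [0.5, 0.3, -1.5]
gripper_width: 0.148
```

Emit:
carry_out:
  deltas:
    - [[0, 0, 0.15], 0]
    - [[0, 0, 0.3], 0]
    - [[0, 0, 0.5], 0]
    - [[0, 0, 0.5], 0]

```text
t: 15.08
eef_pos: [0.6069, -0.0368, 0.1973]
tool_rot: [-0.002, 0.716, 0.698, -0.002]
contact_force: [-0.4, 0.6, -2.3]
gripper_width: 0.149
```

The force fell to zero as the wire came off the tip. Lowering on to the crown.

Emit:
carry_out:
  deltas:
    - [[0, 0, 0.2], 0]
    - [[0, 0, 0.4], 0]
    - [[0, 0, 0.55], 0]
    - [[0, 0, 0.55], 0]

```text
t: 15.58
eef_pos: [0.6068, -0.0368, 0.1917]
tool_rot: [-0.002, 0.716, 0.698, -0.002]
contact_force: [-0.5, 0.4, -1.5]
gripper_width: 0.147
```

Emit:
carry_out:
  deltas:
    - [[0, 0, 0.05], 0]
    - [[0, 0, 0.1], 0]
    - [[0, 0, 0.1], 0]

```text
t: 15.95
eef_pos: [0.607, -0.0368, 0.1909]
tool_rot: [-0.002, 0.716, 0.698, -0.002]
contact_force: [-0.2, -0.8, -1.2]
gripper_width: 0.146
```

Emit:
carry_out:
  deltas:
    - [[0, 0, 0.05], 0]
    - [[0, 0, 0.1], 0]
    - [[0, 0, 0.1], 0]

```text
t: 16.32
eef_pos: [0.6074, -0.0369, 0.1903]
tool_rot: [-0.002, 0.716, 0.698, -0.002]
contact_force: [-0.6, 0.2, 2.6]
gripper_width: 0.142
```

Emit:
carry_out:
  deltas:
    - [[0, 0, 0.05], 0]
    - [[0, 0, 0.1], 0]
    - [[0, 0, 0.1], 0]

```text
t: 16.7
eef_pos: [0.6076, -0.0369, 0.19]
tool_rot: [-0.001, 0.716, 0.698, -0.001]
contact_force: [-2.1, 0.7, 5.8]
gripper_width: 0.147
```

Seated on the crown where expected. Now the tug, held a little over 0.5 s.

Emit:
carry_out:
  deltas:
    - [[0, 0, 0.06], 0]
    - [[0, 0, 0.12], 0]
    - [[0, 0, 0.12], 0]

```text
t: 17.08
eef_pos: [0.6079, -0.0369, 0.1897]
tool_rot: [-0.001, 0.716, 0.698, -0.001]
contact_force: [-4.0, 0.6, 9.2]
gripper_width: 0.146
```

Emit:
carry_out:
  deltas:
    - [[0, -0.03, 0.09], 0]
    - [[0, -0.03, 0.09], 0]
    - [[0, -0.03, 0.09], 0]
    - [[0, -0.03, 0.09], 0]
    - [[0, -0.03, 0.09], 0]
    - [[0, -0.03, 0.09], 0]

```text
t: 17.82
eef_pos: [0.6079, -0.0369, 0.1898]
tool_rot: [-0.001, 0.716, 0.698, -0.0]
contact_force: [-2.4, 0.0, 7.4]
gripper_width: 0.146
```

Emit:
carry_out:
  deltas:
    - [[0, -0.02, 0.1], 0]
    - [[0, -0.02, 0.12], 0]
    - [[0, -0.02, 0.12], 0]
    - [[0, -0.02, 0.12], 0]
    - [[0, -0.02, 0.12], 0]
    - [[0, -0.02, 0.12], 0]
    - [[0, -0.02, 0.12], 0]
    - [[0, -0.02, 0.12], 0]

```text
t: 18.82
eef_pos: [0.608, -0.0369, 0.1896]
tool_rot: [-0.001, 0.716, 0.698, 0.0]
contact_force: [-3.8, -0.1, 10.0]
gripper_width: 0.143
```

Tug done at about 10–11 N vertical. Now relax so the eye carries only the weight.

Emit:
carry_out:
  deltas:
    - [[0, -0.03, -0.04], 0]
    - [[0, -0.05, -0.07], 0]
    - [[0, -0.05, -0.07], 0]
    - [[0, -0.05, -0.07], 0]

```text
t: 19.32
eef_pos: [0.6077, -0.0369, 0.1903]
tool_rot: [-0.001, 0.716, 0.698, 0.0]
contact_force: [0.9, 0.5, -0.3]
gripper_width: 0.147
```

```bash
python3 - <<'E'
from h import *
im=read_camera('side');save('side6',im); c=get_calibration('side');k=proj(c,[[.62,-.037,.19]])[0].astype(int)
iw=read_camera('wrist');save('wrist6',iw)
o=np.hstack([cv2.resize(im[k[0]-25:k[0]+35,k[1]-30:k[1]+30],(400,400),interpolation=cv2.INTER_CUBIC),cv2.resize(iw[220:420,180:380],(400,400))]);save('c6',o)
E
```

```text
(no output)
```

View pics/c6.png

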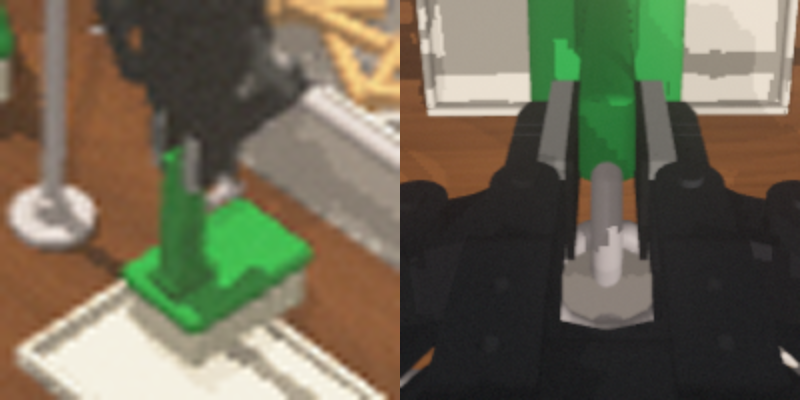

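The wrist view shows the ring's wire under the hook's crown (right half, around (605,240)). Releasing.

Emit:
carry_out:
  deltas:
    - [[0, 0, 0], 0]
    - [[0, 0, 0], 0]
    - [[0, 0, 0], 0]
    - [[0, 0, 0], 0]
    - [[0, 0, 0], 0]
    - [[0, 0, 0], 0]
  hand: 0.6

```text
t: 20.18
eef_pos: [0.6077, -0.0369, 0.1903]
tool_rot: [-0.001, 0.716, 0.698, 0.0]
contact_force: [0.4, 0.9, -1.4]
gripper_width: 0.599
```

Emit:
carry_out:
  deltas:
    - [[0, 0, -0.5], 0]
    - [[0, 0, -1.5], 0]
    - [[0, 0, -3], 0]
    - [[0, 0, -5], 0]
    - [[0, 0, -7], 0]
    - [[0, -1, -9.5], 0]
    - [[0, -4, -12], 0]
    - [[0, -7, -14], 0]
    - [[0, -10, -15], 0]
    - [[0, -10, -15], 0]

```text
t: 21.42
eef_pos: [0.5071, -0.0349, 0.3426]
tool_rot: [-0.0, 0.716, 0.698, 0.002]
contact_force: [0.6, -0.7, -0.5]
gripper_width: 0.598
```

Emit:
carry_out:
  deltas:
    - [[3, 0, 0], 0]
    - [[8, 0, 0], 0]
    - [[13, 0, 0], 0]
    - [[15, 0, 0], 0]
    - [[15, 0, 0], 0]
    - [[15, 0, 0], 0]
    - [[15, 0, 0], 0]
    - [[15, 0, 0], 0]
    - [[15, 0, 0], 0]
    - [[15, 0, 0], 0]

```text
t: 22.68
eef_pos: [0.511, 0.1149, 0.3431]
tool_rot: [-0.0, 0.716, 0.698, 0.002]
contact_force: [-0.8, 0.2, 0.7]
gripper_width: 0.6
```

```bash
python3 - <<'E'
from h import *
s=readout.get_obs(); print(s['eef_pos'],s['contact_force'])
im=read_camera('side');save('side7',im); c=get_calibration('side');k=proj(c,[[.62,-.037,.19]])[0].astype(int)
for _ in range(8): im2=read_camera('side')
d=cv2.absdiff(im,im2)[k[0]-30:k[0]+40,k[1]-35:k[1]+35]; print('diff',d.max(),d.mean())
save('c7',cv2.resize(im2[k[0]-30:k[0]+40,k[1]-35:k[1]+35],(560,560),interpolation=cv2.INTER_CUBIC))
E
```

```text
[0.5109684  0.1149134  0.34313619] [-0.83630332  0.24167345  0.69436804]
diff 18 1.6903401360544217
```

View pics/c7.png

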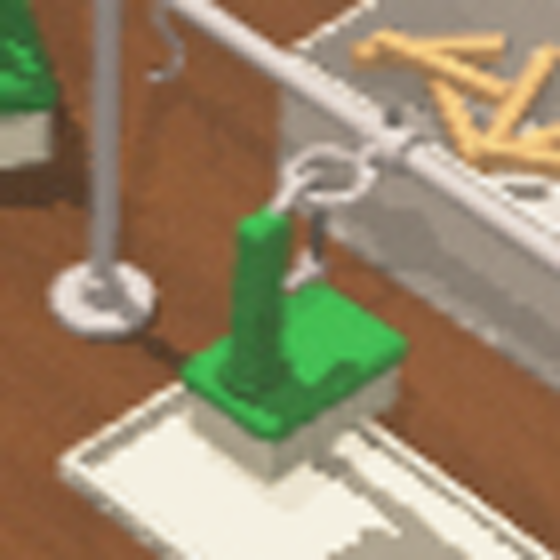

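It hangs from the eye, with the dark gate upright (shut) below the ring. I'll wait a few seconds for any remaining swing, then hand in.

Emit:
carry_out:
  deltas:
    - [[0, 0, 0], 0]
    - [[0, 0, 0], 0]
    - [[0, 0, 0], 0]
    - [[0, 0, 0], 0]
    - [[0, 0, 0], 0]
    - [[0, 0, 0], 0]
    - [[0, 0, 0], 0]
    - [[0, 0, 0], 0]
    - [[0, 0, 0], 0]
    - [[0, 0, 0], 0]

```text
t: 24.38
eef_pos: [0.5109, 0.1151, 0.3431]
tool_rot: [-0.0, 0.716, 0.698, 0.002]
contact_force: [0.2, -0.1, -0.1]
gripper_width: 0.601
```

Emit:
carry_out:
  deltas:
    - [[0, 0, 0], 0]
    - [[0, 0, 0], 0]
    - [[0, 0, 0], 0]
    - [[0, 0, 0], 0]
    - [[0, 0, 0], 0]
    - [[0, 0, 0], 0]
    - [[0, 0, 0], 0]
    - [[0, 0, 0], 0]
    - [[0, 0, 0], 0]
    - [[0, 0, 0], 0]

```text
t: 25.62
eef_pos: [0.511, 0.1151, 0.3431]
tool_rot: [-0.0, 0.716, 0.698, 0.002]
contact_force: [-0.6, 0.3, -0.3]
gripper_width: 0.601
```

```bash
python3 - <<'E'
from h import *
c=get_calibration('side');k=proj(c,[[.62,-.037,.19]])[0].astype(int)
def cen():
    im=read_camera('side')[k[0]-10:k[0]+40,k[1]-30:k[1]+25]
    h=cv2.cvtColor(im,cv2.COLOR_RGB2HSV); m=cv2.inRange(h,(45,100,20),(80,255,255)); return np.argwhere(m).mean(0)
a=np.array([cen() for _ in range(12)]); print(a.std(0),np.ptp(a,axis=0))
if np.ptp(a,axis=0).max()<.5: print(bot.hand_in())
E
```

```text
[0.01682602 0.01488367] [0.06064004 0.06111151]
the job is handed in; nothing more can be done
None
```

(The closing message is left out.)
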